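Free the reel brake of a labelling machine: pull and turn its sprung captive screw

ROBOT

A 6-joint arm with a two-finger parallel gripper is mounted at the origin on the work surface. World frame = base frame: x ahead of the robot, y to its left, z up, the work surface at z = 0. Lengths are in m, angles in rad, forces in N, time in s.
With the tool pointing down it reaches from about 0.35 to 0.85 m from the base axis. Payload 8.1 kg.
Tool frame: the origin (TCP) lies where the fingers leave the gripper's body, on its centre line; the fingertips stand 84 mm ahead of it and the grasp point (between the pads) lies 65 mm ahead of it; z points along the fingers, y is the line along which they close (so a half turn about z gives the same grasp; the last joint's range is limited). The gripper opens to 93 mm and grips with 3 to 60 N. Pads are 15 mm wide; open, the fingers measure 128 mm over their backs; the gripper's body (75 mm by 188 mm) begins 65 mm behind the grasp point.
Start: joints at [-1.261, 0.13, 1.488, -0, 1.523, -0.085], TCP at [0.231, -0.554, 0.303] pointing down, gripper open.
Joint ranges: [-2.96, 2.96], [-0.89, 2.26], [0.02, 2.5], [-1.34, 4.48], [0, 2.73], [-2.66, 2.66]. Speed limits (rad/s): [2.39, 2.39, 2.79, 3.14, 3.14, 3.14].

INTERFACE

Orientations are given as a rotation vector (axis times angle).
In Python, from plant import robot gives the robot as it stands.
- The arm moves only by the shell command python3 -m jog 'ROWS' [FORCE]. ROWS is text: rows parted by semicolons, each of 5 numbers parted by spaces: the opening, from 0 (shut) to 1 (fully open), then the shift along the tool's x, y, z in m, then the turn about the tool's z in degrees. A call has 1 to 10 rows; each row shifts and turns the commanded pose from where the row before left it, along the tool's axes as they then stand; what a row does not reach is not made up. A row lasts 1/12 s, in which the tool goes at most 41.7 mm and 7.16 degrees, less where a joint would pass 70% of its speed; a pose out of reach is approached as far as the arm can. A call with a gripper value outside its range is refused whole. The fingers move at their own pace and stop on an object; FORCE is the grip in N (left out, the last holds). Time passes only in rows, so rows that do not move let the fingers close. It gives the time, the measured TCP pose, the force, the opening and the grip force at its end, in the units of the state.
- robot.read_state(): the state, without advancing time (a new reading comes with each control period).
- robot.read_camera(name): name is "scene" or "top" or "wrist"; returns a dict with "color" (480x640x3 uint8, red, green, blue), "intrinsics" (3x3 intrinsics, pixels), "k1" (the pictures are not rectified: a ray, as slopes to the right and down, at radius r is drawn at 1 + k1 r^2 times it, then the intrinsics apply), "pose" (4x4, takes a point from camera to world coordinates); the wrist camera has in their place "tool_from_camera" (4x4, takes a point from camera to tool coordinates, whose origin is the TCP and whose axes are the flange's). Camera axes: x right, y down, z forward; pixel columns grow to the right and rows downward; lengths in m; the calibration is good to about 2 mm. A picture is of the moment at which its call begins: read the wrist's pose just before it. There is no depth.
- robot.close_job(): hands the job in; it is judged then, once.
The state is a dict: "t": time; "q": joint angles; "dq": joint speeds; "joint_torque": joint torques, N m; "tool_pos": TCP position; "orientation": TCP orientation; "force": force on the tool from outside, world axes, zero at the start; "wrist_torque": the same for the moment, N m; "opening": finger opening in m; "gripper_force": force on a finger pad.
Only numpy, scipy, OpenCV 4.12 (cv2) and the standard library are available. Lean on these libraries where they do the work, as an engineer would, in place of code of your own. Each camera call takes 0.05 s, during which the arm holds its last target. There are 200 camera calls.

TASK

A new label reel is going on, so the reel brake must be freed: pull the red-winged captive screw straight up out of its block against its spring, then turn it a quarter turn clockwise (seen from above) in its thread so that it stays up, and let go of it. Leave the black-winged screw alone.

Things in the scene. Friction and masses are not known exactly. Their poses are not given: they have to be found in the camera images.
- screw_grip (a point): middle of the red wing head, on the screw's upright axis: a bar 46 mm long (x axis), 14 wide (y), 28 high, its top 14 mm above this point; disc of 24 mm diameter under it. Point 80 mm above the deck while down. Steel collar 42 mm square ends 23.5 mm below the point: fingertips may go 18 mm below it. Fixed on a block (58 mm square, foot 150 x 80 mm, low roller) whose place and yaw vary
- screw_lift (a joint): how far the red screw is pulled up, m: 0 down, stop 0.018. A spring presses it down (4 N down, 8.5 N at the stop). Down, its cross pin sits in a slot and it cannot turn; pulled up 0.011 to 0.017 it reaches a short steep thread and turns. Turned a quarter turn and let go it rests at about 0.012; unturned, it springs back
- screw_turn (a joint): how far the red screw is turned clockwise seen from above, rad: starts at 0, stop at 1.75, none anticlockwise. Stays where it is let go between about 1.2 and 1.75; takes under 0.2 N m to turn
- black_grip (a point): middle of the black wing head of the twin screw, to be left down; same shape, sizes, height and block as the red one

How it is judged:
On the way:
1. the red screw is pulled up at least 9 mm before it is turned (value of joint screw_lift above 0.009 m and value of joint screw_turn below 0.35 rad), for 0.05 s.
At the end, for the whole second after the job is handed in: The red screw, let go, stays up by itself at least 9 mm above its lowest place and turned at least 1.1 rad (63 degrees) clockwise, at rest; the black screw is down, within 6 mm of where it started (value of joint screw_turn above 1.1 rad and value of joint screw_lift above 0.009 m and velocity of joint screw_turn between -0.05 and 0.05 rad/s and distance of black_grip from where it was at the start of the episode below 0.006 m); the robot touches nothing.
It fails at once if the black screw is pulled up by 6 mm or more (distance of black_grip from where it was at the start of the episode above 0.006 m).
It also fails if it takes over 32 s, if anything falls off the work surface, if the arm or the gripper's body presses on something with over 40 N, if the wrist force passes 120 N, or if a joint passes its speed limit or range.

## Working session

There is one attempt and no reset: what is moved stays moved. The work goes in short steps, Python scripts to look and compute and a shell command to move; the robot and the scene stay as the last step left them, time stands still between calls to the robot, and variables do not carry over. Pictures are saved under pics/ and viewed, at most 10 in all, crops included, and the job is handed in when it is done.

```bash
mkdir -p pics
cat > h.py <<'E'
import numpy as np, cv2
from plant import robot
from scipy.spatial.transform import Rotation as R
def cam(n):
    s=robot.read_state(); c=robot.read_camera(n)
    if n=="wrist":
        T=np.eye(4); T[:3,:3]=R.from_rotvec(s["orientation"]).as_matrix(); T[:3,3]=s["tool_pos"]
        c["pose"]=T@np.array(c["tool_from_camera"])
    return c
def ray(c,px,z):
    K=np.array(c["intrinsics"],float); k=c["k1"]
    p=np.atleast_2d(np.array(px,float)); d=np.c_[(p[:,0]-K[0,2])/K[0,0],(p[:,1]-K[1,2])/K[1,1]]
    u=d.copy()
    for _ in range(20): u=d/(1+k*(u**2).sum(1,keepdims=True))
    P=np.array(c["pose"]); v=np.c_[u,np.ones(len(u))]@P[:3,:3].T; o=P[:3,3]
    return o+v*((z-o[2])/v[:,2])[:,None]
def redmask(c):
    h=cv2.cvtColor(c["color"],cv2.COLOR_RGB2HSV)
    return (((h[...,0]<8)|(h[...,0]>172))&(h[...,1]>130)&(h[...,2]>60)).astype(np.uint8)
def save(c,n): cv2.imwrite("pics/"+n,c["color"][...,::-1])
E
python3 - <<'E'
from h import *
s=robot.read_state(); print(s["t"],s["tool_pos"],s["orientation"],s["opening"])
T=[]
for n in("top","scene"):
    c=cam(n);T.append(c["color"]); print(n,np.round(c["pose"],3).tolist())
    k,l,st,ce=cv2.connectedComponentsWithStats(redmask(c))
    for i in range(1,k):
        if st[i,4]>20: print(st[i],ce[i],ray(c,ce[i],.09).round(3))
im=np.hstack(T); cv2.imwrite("pics/a.png",cv2.resize(T[0],(640,480))[...,::-1]); cv2.imwrite("pics/b.png",T[1][...,::-1])
E
```

```text
0.0 [ 0.23067571 -0.55342835  0.30169706] [-3.07878337e+00 -6.15737184e-01  2.79855138e-04] 0.09301036240096984
top [[-0.017, -0.986, 0.167, 0.398], [-0.999, 0.012, -0.029, 0.01], [0.027, -0.167, -0.986, 0.898], [0.0, 0.0, 0.0, 1.0]]
[406 216  19  31 366] [414.93169399 232.21584699] [[ 0.538 -0.162  0.09 ]]
scene [[-0.685, 0.593, -0.424, 0.864], [0.728, 0.567, -0.384, 0.276], [0.013, -0.572, -0.82, 0.684], [0.0, 0.0, 0.0, 1.0]]
[235 164  22  29 201] [244.98507463 174.94029851] [[ 0.545 -0.163  0.09 ]]
[246 179   9  11  38] [250.23684211 185.39473684] [[ 0.554 -0.14   0.09 ]]
```

View pics/a.png

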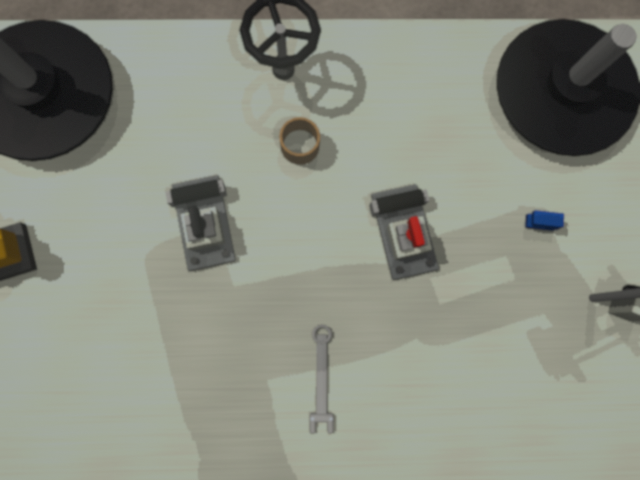

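View pics/b.png

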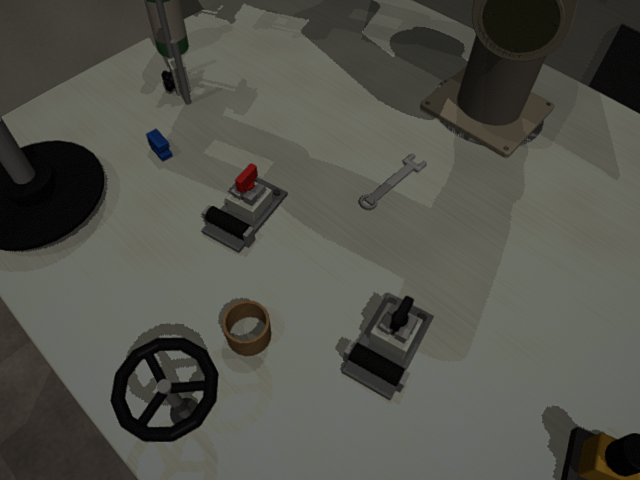

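```bash
python3 -m jog '1 .0335 -.0188 0 0;1 .0335 -.0188 0 0;1 .0335 -.0188 0 0;1 .0335 -.0188 0 0;1 .0335 -.0188 0 0;1 .0335 -.0188 0 0;1 .0335 -.0188 0 0;1 .0335 -.0188 0 0;1 .0335 -.0188 0 0;1 .0335 -.0188 0 0'
python3 -m jog '1 .0335 -.0188 0 0;1 .0335 -.0188 0 0;1 .0335 -.0188 0 0;1 0 0 0 -7;1 0 0 0 -7;1 0 0 0 -7;1 0 0 0 -7;1 0 0 0 -7;1 0 0 0 -7;1 0 0 0 -7'
python3 -m jog '1 0 0 0 -7;1 0 0 0 -7;1 0 0 0 -7;1 0 0 0 -7;1 0 0 0 -7;1 0 0 0 -7;1 0 0 0 -7;1 0 0 0 -7;1 0 0 0 -7;1 0 0 0 -7'
python3 -m jog '1 0 0 0 -7;1 0 0 0 -7;1 0 0 0 -7;1 0 0 0 -7;1 0 0 0 -7;1 0 0 0 0;1 0 0 0 0'
cat > look.py <<'E'
from h import *
import sys
s=robot.read_state(); print(s["t"],s["tool_pos"],s["q"])
M=R.from_rotvec(s["orientation"]).as_matrix(); print("tool x",M[:,0],"z",M[:,2])
c=cam("wrist"); save(c,sys.argv[1]); print(np.round(c["tool_from_camera"],3).tolist())
m=redmask(c); k,l,st,ce=cv2.connectedComponentsWithStats(m)
print(st[1:][st[1:,4]>50])
E
python3 look.py c.png
```

```text
t: 0.93
tool_pos: [0.4684, -0.2496, 0.3024]
orientation: [-3.08, -0.616, 0.001]
force: [1.1, -0.7, 0.1]
opening: 0.0932
gripper_force: 0.0
t: 1.77
tool_pos: [0.5386, -0.1606, 0.3022]
orientation: [-2.541, -1.845, 0.001]
force: [-0.6, 0.7, 0.3]
opening: 0.0928
gripper_force: 0.0
t: 2.6
tool_pos: [0.5386, -0.1606, 0.3021]
orientation: [-1.023, -2.969, -0.0]
force: [-0.6, 0.5, -0.2]
opening: 0.0929
gripper_force: 0.0
t: 3.18
tool_pos: [0.5386, -0.1607, 0.3023]
orientation: [-0.099, -3.139, -0.0]
force: [-0.0, 0.1, 0.3]
opening: 0.0928
gripper_force: 0.0
3.1833 [ 0.53860726 -0.16067367  0.30229441] [-3.81144719e-01  2.89789247e-02  1.59584366e+00  3.16187566e-05
  1.51757578e+00 -1.88900015e+00]
tool x [-9.98019491e-01  6.29009176e-02  7.55391638e-04] z [-7.36153591e-04  3.29021598e-04 -9.99999675e-01]
[[-0.0, -0.969, -0.248, 0.068], [1.0, -0.0, -0.0, 0.001], [0.0, -0.248, 0.969, -0.082], [0.0, 0.0, 0.0, 1.0]]
[[ 297  201   32   65 1326]]
```

View pics/c.png

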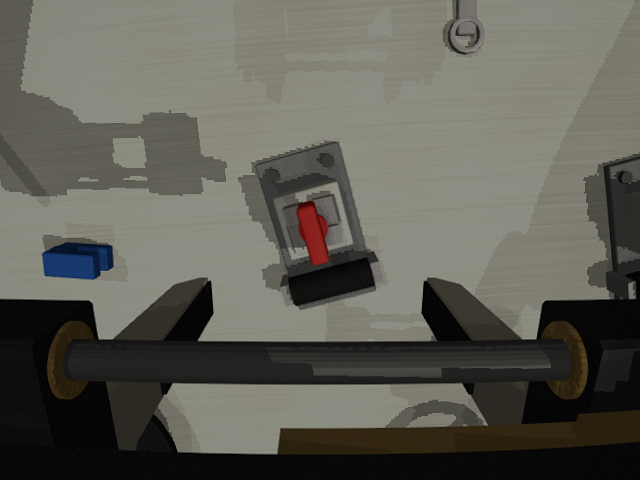

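Run:
```python
import cv2
a=cv2.imread("pics/c.png")[130:320,220:420]; cv2.imwrite("pics/d.png",cv2.resize(a,None,fx=3.1,fy=3.1,interpolation=cv2.INTER_NEAREST))
```

```text
(no output)
```

View pics/d.png

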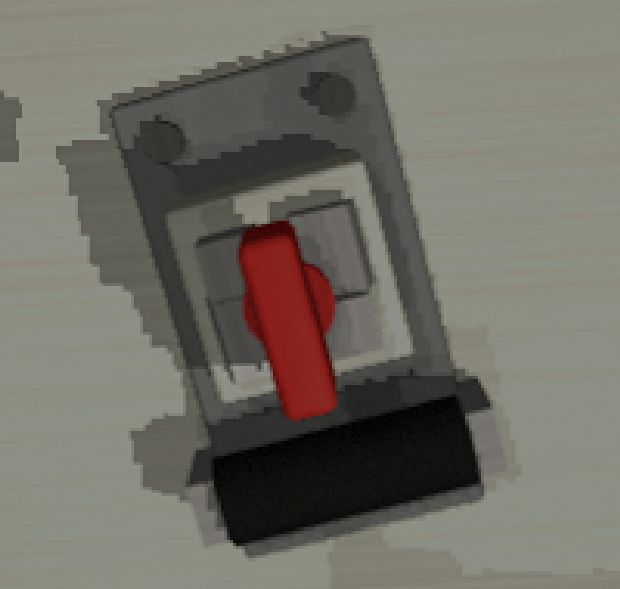

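```bash
cat > off.py <<'E'
from h import *
def off(c,a,b,z=.094):
    s=robot.read_state(); M=R.from_rotvec(s["orientation"]).as_matrix()
    P=ray(c,[a,b],z); m=P.mean(0); d=P[1]-P[0]
    print("ends",P.round(4).tolist(),"mid",m.round(4),"len",np.linalg.norm(d),"yaw",np.degrees(np.arctan2(d[1],d[0])))
    dt=M.T@d; a=np.degrees(np.arctan2(dt[1],dt[0])); a=(a+90)%180-90
    o=M.T@(m-s["tool_pos"]); print("tool-frame offset of top",o.round(4),"turn",a)
    ar=np.radians(a); print("after turn: x,y",o[0]*np.cos(ar)+o[1]*np.sin(ar),-o[0]*np.sin(ar)+o[1]*np.cos(ar))
E
python3 - <<'E'
from off import *
c=cam("wrist"); off(c,(306.5,206.8),(320.3,263.5))
# check from top/scene
for n in("top","scene"):
    c=cam(n); m=redmask(c); p=np.argwhere(m)[:,::-1]
    print(n,p.mean(0) if len(p) else None, ray(c,p.mean(0),.085) if len(p) else "")
E
```

```text
ends [[0.5188, -0.1657, 0.094], [0.5625, -0.1583, 0.094]] mid [ 0.5406 -0.162   0.094 ] len 0.04430028859809593 yaw 9.545721620815725
tool-frame offset of top [-0.0021 -0.0012  0.2085] turn -13.154199659439428
after turn: x,y -0.0017815611685119063 -0.0016814274548781695
top [408.29032258 232.35483871] [[ 0.53864666 -0.15277237  0.085     ]]
scene [245.944 176.864] [[ 0.54379617 -0.16235089  0.085     ]]
```

```bash
python3 -m jog '1 -.002 -.001 .02 -7;1 0 0 .03 -6;1 0 0 .03 0;1 0 0 0 0;1 0 0 0 0'; python3 look.py e0.png
python3 - <<'E'
import cv2
a=cv2.imread("pics/e0.png")[130:380,200:440]; cv2.imwrite("pics/e.png",cv2.resize(a,None,fx=2.4,fy=2.4,interpolation=cv2.INTER_NEAREST))
E
```

```text
t: 3.8
tool_pos: [0.5395, -0.1614, 0.2212]
orientation: [0.26, -3.127, -0.003]
force: [1.0, 0.0, 0.3]
opening: 0.0931
gripper_force: 0.0
3.8 [ 0.5395342  -0.16137944  0.22116183] [-3.81699201e-01  8.76479589e-02  1.68494387e+00  3.44587696e-05
  1.37348191e+00 -2.11844090e+00]
tool x [-0.98625587 -0.16518129  0.00380815] z [-0.004146    0.00170055 -0.99998996]
[[-0.0, -0.969, -0.247, 0.068], [1.0, -0.0, -0.0, 0.001], [0.0, -0.247, 0.969, -0.082], [0.0, 0.0, 0.0, 1.0]]
[[ 292  220   40   88 2407]]
```

View pics/e.png

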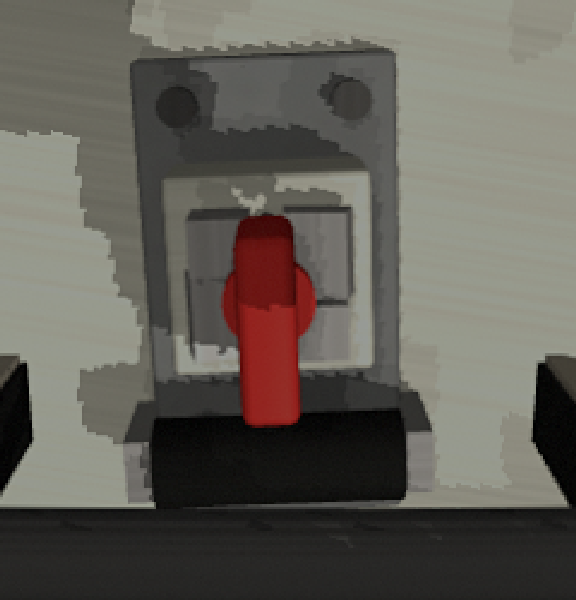

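Run:
```python
from off import *
c=cam("wrist"); off(c,(310.4,228.3),(312.9,306.7))
```

```text
ends [[0.5205, -0.1674, 0.094], [0.565, -0.1587, 0.094]] mid [ 0.5427 -0.1631  0.094 ] len 0.0453186648044877 yaw 11.062075674837246
tool-frame offset of top [-0.0008 -0.001   0.1307] turn -1.5156601433740207
after turn: x,y -0.0008238063156052705 -0.0009856012424475826
```

```bash
python3 -m jog '1 -.001 -.001 .02 -1.5;1 0 0 .02 0;1 0 0 .02 0;1 0 0 .007 0;1 0 0 0 0;1 0 0 0 0'; python3 -m jog '0.05 0 0 0 0;0.05 0 0 0 0;0.05 0 0 0 0;0.05 0 0 0 0;0.05 0 0 0 0;0.05 0 0 0 0;0.05 0 0 0 0;0.05 0 0 0 0;0.05 0 0 0 0;0.05 0 0 0 0' 40;  python3 -c "
from plant import robot
s=robot.read_state();print(s['tool_pos'],s['force'],s['wrist_torque'],s['opening'])"
```

```text
t: 4.4
tool_pos: [0.5427, -0.163, 0.1575]
orientation: [-0.304, 3.125, -0.001]
force: [0.2, -0.1, 0.7]
opening: 0.0929
gripper_force: 0.0
t: 5.23
tool_pos: [0.5418, -0.1627, 0.1557]
orientation: [0.304, -3.127, -0.0]
force: [0.4, -0.4, -0.0]
opening: 0.0311
gripper_force: 0.0
[ 0.54183798 -0.16266062  0.15566964] [ 0.4014612  -0.44230031 -0.00452276] [ 0.08620396 -0.15472856  0.03709824] 0.031137826168473322
```

```bash
python3 -m jog '0.05 0 0 .002 0;0 0 0 0 0;0 0 0 0 0;0 0 0 0 0;0 0 0 0 0;0 0 0 0 0' 40;  python3 -c "
from plant import robot
s=robot.read_state();print(s['tool_pos'],s['force'],s['wrist_torque'],s['opening'])"
```

```text
t: 5.73
tool_pos: [0.5419, -0.1636, 0.1535]
orientation: [0.304, -3.127, 0.002]
force: [1.1, -5.0, -2.1]
opening: 0.0137
gripper_force: 39.9
[ 0.54185313 -0.16360087  0.15349408] [ 1.10586173 -4.96164435 -2.14061785] [-0.8515279  -0.3516974   0.00606572] 0.013728435804144158
```

```bash
python3 -m jog '0 0 -.0008 -.003 0;0 0 0 -.003 0;0 0 0 -.003 0;0 0 0 -.003 0;0 0 0 -.002 0;0 0 0 0 0;0 0 0 0 0;0 0 0 0 0';  python3 -c "
from plant import robot
s=robot.read_state();print(s['tool_pos'],s['force'],s['wrist_torque'],s['opening'])"
```

```text
t: 6.4
tool_pos: [0.5419, -0.1637, 0.1674]
orientation: [0.304, -3.126, 0.001]
force: [2.8, -5.4, -8.7]
opening: 0.0139
gripper_force: 39.9
[ 0.54186792 -0.16369987  0.16742647] [ 2.77355825 -5.41038902 -8.66206623] [-0.94416217 -0.65854055  0.02118905] 0.01389645764239572
```

```bash
python3 -m jog '0 0 0 0 5;0 0 0 0 5;0 0 0 0 5;0 0 0 0 5;0 0 0 0 5;0 0 0 0 5;0 0 0 0 0';  python3 -c "
from plant import robot
s=robot.read_state();print(s['tool_pos'],s['force'],s['wrist_torque'],s['opening'])"
```

```text
t: 6.98
tool_pos: [0.5419, -0.164, 0.1675]
orientation: [-0.524, -3.097, 0.002]
force: [3.2, -6.5, -8.6]
opening: 0.0138
gripper_force: 39.9
[ 0.54188224 -0.16400143  0.16746602] [ 3.1876939  -6.47184065 -8.58156118] [-1.16471825 -0.70975569 -0.03689033] 0.013809870094500437
```

Turning freely with low torque; continue to about 90°.

```bash
python3 -m jog '0 0 0 0 6;0 0 0 0 6;0 0 0 0 6;0 0 0 0 6;0 0 0 0 6;0 0 0 0 6;0 0 0 0 6;0 0 0 0 6;0 0 0 0 6;0 0 0 0 6'; python3 -m jog '0 0 0 0 0;0 0 0 0 0'; python3 -c "
from plant import robot
s=robot.read_state();print(s['q'],s['tool_pos'],s['force'],s['wrist_torque'],s['opening'])"
```

```text
t: 7.82
tool_pos: [0.5416, -0.1644, 0.1674]
orientation: [2.002, 2.421, -0.003]
force: [1.2, -8.4, -8.0]
opening: 0.0137
gripper_force: 39.9
t: 7.98
tool_pos: [0.5416, -0.1644, 0.1674]
orientation: [1.997, 2.425, -0.003]
force: [2.1, -8.1, -7.7]
opening: 0.0136
gripper_force: 39.9
[-0.38431337  0.14515915  1.72600553 -0.00189616  1.27060793 -0.57673627] [ 0.54161064 -0.16438433  0.16738399] [ 2.09877908 -8.09328817 -7.71289008] [-1.66502888 -0.45509982 -0.01341946] 0.0135541579088921
```

```bash
python3 -m jog '0 0 0 .0015 0;0.5 0 0 0 0;0.5 0 0 0 0;0.5 0 0 0 0;0.5 0 0 0 0;0.5 0 0 0 0;0.5 0 0 0 0;0.5 0 0 0 0'; python3 -m jog '0.5 0 0 -.02 0;0.5 0 0 -.03 0;0.5 0 0 -.03 0;0.5 0 0 0 0;0.5 0 0 0 0'; python3 look.py f0.png;  python3 - <<'E'
import cv2
a=cv2.imread("pics/f0.png")[80:380,170:470]; cv2.imwrite("pics/f.png",cv2.resize(a,None,fx=2,fy=2,interpolation=cv2.INTER_NEAREST))
E
```

```text
t: 8.65
tool_pos: [0.5421, -0.1634, 0.1664]
orientation: [1.996, 2.426, 0.0]
force: [-0.1, -0.0, -0.1]
opening: 0.0463
gripper_force: 0.0
t: 9.07
tool_pos: [0.5434, -0.1639, 0.249]
orientation: [1.993, 2.423, 0.003]
force: [-0.4, -0.6, -0.6]
opening: 0.0465
gripper_force: 0.0
9.0667 [ 0.54336542 -0.16390818  0.24902556] [-3.83360835e-01  7.00195549e-02  1.65135220e+00  1.01995441e-04
  1.41506927e+00 -5.77529951e-01]
tool x [-0.1929295   0.98120883 -0.00272807] z [ 0.00481536 -0.00183346 -0.99998673]
[[-0.0, -0.969, -0.248, 0.07], [1.0, -0.0, -0.0, 0.0], [0.0, -0.248, 0.969, -0.082], [0.0, 0.0, 0.0, 1.0]]
[[ 294  211   37   81 2094]]
```

View pics/f.png

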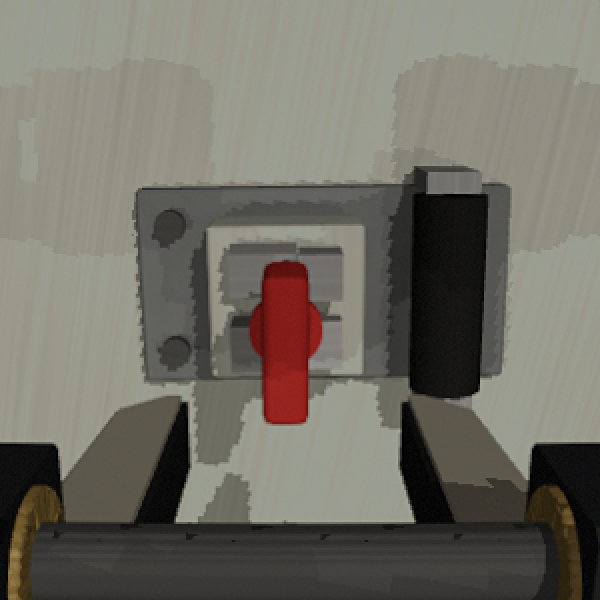

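```bash
python3 -m jog '0.5 0 0 0 0;0.5 0 0 0 0;0.5 0 0 0 0'
python3 - <<'E'
from off import *
c=cam("wrist")
for z in(.094,.106): off(c,(313,218.5),(313,291.5),z)
print(robot.read_state()["force"])
E
```

```text
t: 9.37
tool_pos: [0.5414, -0.1632, 0.2447]
orientation: [-1.994, -2.424, 0.001]
force: [-0.6, -1.2, 0.0]
opening: 0.0469
gripper_force: 0.0
ends [[0.5344, -0.1406, 0.094], [0.5431, -0.1854, 0.094]] mid [ 0.5387 -0.163   0.094 ] len 0.04566245706234954 yaw -79.03067123475292
tool-frame offset of top [ 0.0006 -0.0024  0.1509] turn 0.15214227589638085
after turn: x,y 0.0005587825601905479 -0.002373673392826316
ends [[0.5341, -0.1382, 0.106], [0.5423, -0.1807, 0.106]] mid [ 0.5382 -0.1595  0.106 ] len 0.04330623227383697 yaw -79.03067123475296
tool-frame offset of top [ 0.0041 -0.0022  0.1389] turn 0.15214227589640927
after turn: x,y 0.004130765523391341 -0.0022514821193318378
[-0.31892111 -0.48126728 -0.55398967]
```

```bash
python3 -m jog '0.5 0 0 -.03 0;0.5 0 0 -.03 0;0.5 0 -.03 0 0;0.5 0 -.03 0 0;0.5 0 -.03 0 0;0.5 0 -.03 0 0;0.5 0 0 0 0;0.5 0 0 0 0;0.5 0 0 0 0;0.5 0 0 0 0'
python3 - <<'E'
from off import *
b=cv2.imread("pics/b.png")[...,::-1].copy(); c=cam("scene"); save(c,"g0.png")
axis=np.array([.542,-.163])
for im in(b,c["color"]):
    p=np.argwhere(redmask({"color":im}))[:,::-1]; q=(p.min(0)+p.max(0))/2
    zs=np.arange(.05,.13,.002); d=[np.linalg.norm(ray(c,q,z)[0,:2]-axis) for z in zs]
    print(len(p),p.min(0),p.max(0),zs[np.argmin(d)],min(d))
x=np.hstack([i[130:250,190:300] for i in(b,c["color"])]); cv2.imwrite("pics/g.png",cv2.resize(x[...,::-1],None,fx=3.6,fy=3.6,interpolation=cv2.INTER_NEAREST))
E
```

```text
t: 10.25
tool_pos: [0.425, -0.1865, 0.3062]
orientation: [1.995, 2.426, 0.0]
force: [0.5, 0.4, 0.2]
opening: 0.0465
gripper_force: 0.0
239 [235 164] [256 192] 0.08000000000000003 0.0021367262676836823
241 [233 161] [258 185] 0.09200000000000004 0.0010664965937273918
```

View pics/g.png

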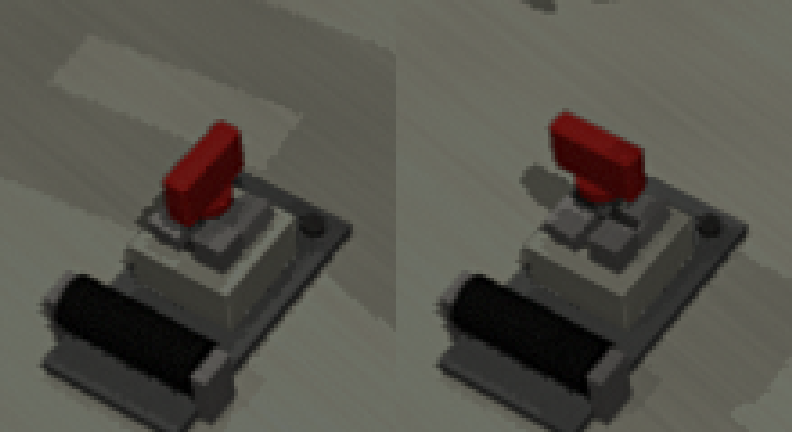

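The before/after crop shows the red head turned a quarter turn. Its ray height is now about 92 mm, up from 80 mm, so it is holding about 12 mm up. The gripper is clear.

```bash
python3 -c "
from plant import robot
print(robot.close_job())"
```

```text
the job is handed in; nothing more can be done
None
```

I pulled the red screw up about 14 mm, turned it a quarter turn clockwise and let go; it is staying up at about 12 mm. I never went near the black screw, and I handed the job in at about 10 s of the 32 s allowed.

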